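Pack the straight ground pegs into their caddy

TASK

Pack the awning kit: lay each of the four straight steel pegs in the lane of the red caddy that is made to its length, lying flat on the lane's floor (either way round), the longest peg in the longest lane and so on down to the shortest. Leave the bent steel peg and the yellow plastic peg where they lie.

Things in the scene. Friction and masses are not known exactly. Their poses are not given: they have to be found in the camera images.
- longest_centre (a point): The longest of the four straight silver steel ground pegs, lying flat, to be packed: 170 mm long overall (its x axis, point at +x, head at -x), a plain bar 14 mm wide and 18 mm high with an 8 mm thick flat head 28 mm wide and 18 mm high at one end and a stepped 16 mm point at the other; about 153 g. This point is the middle of its length, half-way up (9 mm above what it lies on); grip it there across the 14 mm width.
- second_centre (a point): The second longest of the four straight silver steel ground pegs, lying flat, to be packed: 135 mm long overall (its x axis, point at +x, head at -x), a plain bar 14 mm wide and 18 mm high with an 8 mm thick flat head 28 mm wide and 18 mm high at one end and a stepped 16 mm point at the other; about 122 g. This point is the middle of its length, half-way up (9 mm above what it lies on); grip it there across the 14 mm width.
- third_centre (a point): The third longest of the four straight silver steel ground pegs, lying flat, to be packed: 100 mm long overall (its x axis, point at +x, head at -x), a plain bar 14 mm wide and 18 mm high with an 8 mm thick flat head 28 mm wide and 18 mm high at one end and a stepped 16 mm point at the other; about 90 g. This point is the middle of its length, half-way up (9 mm above what it lies on); grip it there across the 14 mm width.
- shortest_centre (a point): The shortest of the four straight silver steel ground pegs, lying flat, to be packed: 65 mm long overall (its x axis, point at +x, head at -x), a plain bar 14 mm wide and 18 mm high with an 8 mm thick flat head 28 mm wide and 18 mm high at one end and a stepped 16 mm point at the other; about 58 g. This point is the middle of its length, half-way up (9 mm above what it lies on); grip it there across the 14 mm width.
- lane_longest: The lane for the 170 mm peg in the fixed red caddy: open-topped recess 194 mm long (its x axis, level), 46 mm wide (y), 8 mm deep, black floor, solid red ends level with its walls. Origin: middle of the lane, on its underside; floor 4 mm, wall tops 12 mm above it. The four lanes lie parallel, 54 mm centre to centre; their order in the caddy varies.
- lane_second: The lane for the 135 mm peg in the fixed red caddy: open-topped recess 159 mm long (its x axis, level), 46 mm wide (y), 8 mm deep, black floor, solid red ends level with its walls. Origin: middle of the lane, on its underside; floor 4 mm, wall tops 12 mm above it. The four lanes lie parallel, 54 mm centre to centre; their order in the caddy varies.
- lane_third: The lane for the 100 mm peg in the fixed red caddy: open-topped recess 124 mm long (its x axis, level), 46 mm wide (y), 8 mm deep, black floor, solid red ends level with its walls. Origin: middle of the lane, on its underside; floor 4 mm, wall tops 12 mm above it. The caddy's outer side walls are level with the lane walls.
- lane_shortest: The lane for the 65 mm peg in the fixed red caddy: open-topped recess 89 mm long (its x axis, level), 46 mm wide (y), 8 mm deep, black floor, solid red ends level with its walls. Origin: middle of the lane, on its underside; floor 4 mm, wall tops 12 mm above it. Beyond all lanes' +x ends stands the caddy's 42 mm high end panel with a release button (not used) and a folded handle.
- bent_centre (a point): The bent silver steel peg, about 120 mm end to end and 18 mm high, with a kink of 40 degrees half-way; stays where it lies. This point is the kink, half-way up (9 mm above the bench); x points along the straight half away from the 28 mm wide head.
- plastic_centre (a point): The yellow plastic peg, about 130 mm long (x), up to 36 mm wide and 22 mm high, with ribs and a hooked head; stays where it lies. This point is its middle, half-way up (11 mm above the bench).
There are look-alikes about, which are no part of the job. What is shaped like the part that bears third_centre but black or blue is not meant. What is shaped like the part that bears second_centre but blue is not meant.

How it is judged:
By the outcome, as a careful person would: the job done as asked, in the order asked, and still so for the second after the job is handed in, with the robot touching nothing.
It also fails if it takes over 86 s, if anything falls off the work surface, if the arm or the gripper's body presses on something with over 40 N, if the wrist force passes 120 N, or if a joint passes its speed limit or range.

ROBOT

A 7-joint arm with a two-finger parallel gripper is mounted at the origin on the work surface. World frame = base frame: x ahead of the robot, y to its left, z up, the work surface at z = 0. Lengths are in mm, angles in rad, forces in N, time in s.
With the tool pointing down it reaches from about 400 to 900 mm from the base axis. Payload 5.6 kg.
Tool frame: the origin (TCP) lies midway between the tips of the shut fingers; the grasp point (between the pads) lies 19 mm behind it; x points along the fingers, y is the direction in which the jaws open and shut, and the axes are right-handed (so a half turn about x gives the same grasp; the last joint's range is limited). The gripper opens to 92 mm and grips with 3 to 60 N. Pads are 20 mm wide; open, the fingers measure 128 mm over their backs; the gripper's body (75 mm by 189 mm) begins 69 mm behind the grasp point.
Start: joints at [1.169, 0.468, -0.012, 1.603, 0.006, 1.071, -0.056], TCP at [228.208, -608.63, 214.592] pointing down, gripper open.
Joint ranges: [-2.53, 2.53], [-0.31, 2.02], [-1.57, 1.55], [0.28, 2.44], [-1.29, 4.43], [0.15, 1.84], [-2.92, 2.92]. Speed limits (rad/s): [2.57, 2.57, 3.14, 3.14, 3.14, 3.14, 3.14].

INTERFACE

Orientations are given as [roll, pitch, yaw] about the fixed x, y, z axes, in that order (R = Rz(yaw) Ry(pitch) Rx(roll)).
In Python, from bench import robot, optics gives the robot as it stands.
- The arm moves only by the tool drive_tool, never from a script. Its arguments are lists of equal length, an entry for each row: "angular": the turn, a rotation vector about the tool's x, y, z in units of 5 degrees (1.0 is 5 degrees), a list of three; "linear": the shift along the tool's x, y, z in units of 25 mm (1.0 is 25 mm), a list of three; "fingers": the closure, from -1 (fully open) to 1 (shut). In form: {"angular": [[rx, ry, rz], ...], "linear": [[x, y, z], ...], "fingers": [fingers, ...]}. A call has 1 to 12 rows; each row is the pose to reach, as a shift and turn from the pose commanded when the call began, along the tool's axes at that moment; what a row does not reach only later rows make up. A row lasts 1/10 s, in which the tool goes at most 50 mm and 8.59 degrees, less where a joint would pass 70% of its speed; a pose out of reach is approached as far as the arm can. A call with a gripper value outside its range is refused whole. The fingers move at their own pace and stop on an object; the grip force is fixed at half the most. Time passes only in rows, so rows that repeat a pose let the fingers close. It gives the time, the measured TCP pose, the force and the opening at its end, in the units of the state.
- robot.read_state(): the state, without advancing time (a new reading comes with each control period).
- optics.grab_frame(name): name is "scene" or "side" or "wrist"; returns the picture (480x640x3 uint8, red, green, blue); there is no depth.
- optics.camera_info(name): a dict with "vfov" (degrees; the focal length in pixels is half the picture's height over the tangent of half this angle, whatever the lens; pixels are square), "cx", "cy" (the principal point, pixels), "world_from_camera" (4x4, takes a point from camera to world coordinates). Camera axes: x right, y up, looking along -z (the intrinsics and any distortion apply to the point x, -y, -z); pixel columns grow to the right and rows downward; lengths in mm; the calibration is good to about 2 mm. The wrist camera is an equidistant fisheye: a pixel r from the principal point sees the ray r / f radians off the axis. A picture is of the moment at which its call begins: read the wrist's pose just before it. camera_info takes no time and is no camera call; for the wrist camera it gives the pose at the moment of the call.
- robot.job_done(): hands the job in, once; it reports no verdict.
The state is a dict: "clock": time; "joints": joint angles; "qd": joint speeds; "tau": joint torques, N m; "ee_pos": TCP position; "ee_rot": TCP orientation; "ft_force": force on the tool from outside, world axes, zero at the start; "ft_torque": the same for the moment, N m; "gripper_width": finger opening in mm.
Only numpy, scipy, OpenCV 4.12 (cv2) and the standard library are available. Lean on these libraries where they do the work, as an engineer would, in place of code of your own. Each camera call takes 0.05 s, during which the arm holds its last target. There are 200 camera calls.

## Working session

There is one attempt and no reset: what is moved stays moved. The work goes in short steps, Python scripts to look and compute and a tool call to move; the robot and the scene stay as the last step left them, time stands still between calls to the robot, and variables do not carry over. Pictures are saved under pics/ and viewed, about 12 in all and at most 16, crops included, and the job is handed in when it is done.

Besides the shell and the picture viewer there is one more tool, called after "Emit:" by a JSON object that holds its "op" and its "data". drive_tool: Moves the arm, as the interface text tells. Its arguments: {"type":"object","properties":{"angular":{"type":"array","items":{"type":"array","items":{"type":"number"}}},"linear":{"type":"array","items":{"type":"array","items":{"type":"number"}}},"fingers":{"type":"array","items":{"type":"number"}}},"required":["angular","linear","fingers"]}

```bash
mkdir -p pics; python3 - <<'E'
from bench import robot, optics
import cv2
print(robot.read_state())
for n in("scene","side","wrist"):
    i=optics.camera_info(n);print(n,i)
    cv2.imwrite(f"pics/{n}0.png",optics.grab_frame(n)[:,:,::-1])
E
```

```text
{'clock': 0.0, 'joints': array([ 1.16899481,  0.46838745, -0.01161862,  1.60364039,  0.00604744,
        1.07139555, -0.05630687]), 'qd': array([ 0.00201744, -0.00048602,  0.00091662, -0.00039903, -0.00070153,
       -0.00088097,  0.00253991]), 'tau': array([ 4.90427665e-04, -5.20563626e+01, -1.27280003e-02, -2.43747443e+01,
       -5.69096685e-02,  1.72572245e-02,  1.51098920e-04]), 'ee_pos': array([ 227.96967647, -608.07565922,  213.62676646]), 'ee_rot': array([-1.48190719,  1.56899936,  2.01845309]), 'ft_force': array([-4.73902086e-02,  5.57648174e-01, -1.81565011e-04]), 'ft_torque': array([ 0.02750087, -0.02812874, -0.04860611]), 'gripper_width': 92.1653480866538}
scene {'vfov': 43.89463194059818, 'cx': 311.4509275248563, 'cy': 240.30123068632517, 'world_from_camera': array([[-7.27670840e-01, -4.80073157e-01,  4.89923374e-01,
         1.09271995e+03],
       [ 6.85894781e-01, -5.02398501e-01,  5.26444770e-01,
         6.15070768e+02],
       [-6.59523406e-03,  7.19114393e-01,  6.94860412e-01,
         9.14552306e+02],
       [ 0.00000000e+00,  0.00000000e+00,  0.00000000e+00,
   
[... 219 characters left out ...]
    [-2.84234392e-01,  7.53581331e-01, -5.92727583e-01,
        -8.06286379e+02],
       [-1.51069531e-02,  6.14629482e-01,  7.88671275e-01,
         1.01127499e+03],
       [ 0.00000000e+00,  0.00000000e+00,  0.00000000e+00,
         1.00000000e+00]])}
wrist {'vfov': 65.70646984690485, 'cx': 318.225299800712, 'cy': 236.33574231719808, 'world_from_camera': array([[ 3.50285092e-01,  9.00862135e-01,  2.56413276e-01,
         2.99727496e+02],
       [-9.36641956e-01,  3.37336843e-01,  9.43700158e-02,
        -5.80479603e+02],
       [-1.48327103e-03, -2.73223842e-01,  9.61949340e-01,
         3.84696686e+02],
       [ 0.00000000e+00,  0.00000000e+00,  0.00000000e+00,
         1.00000000e+00]])}
```

View pics/scene0.png

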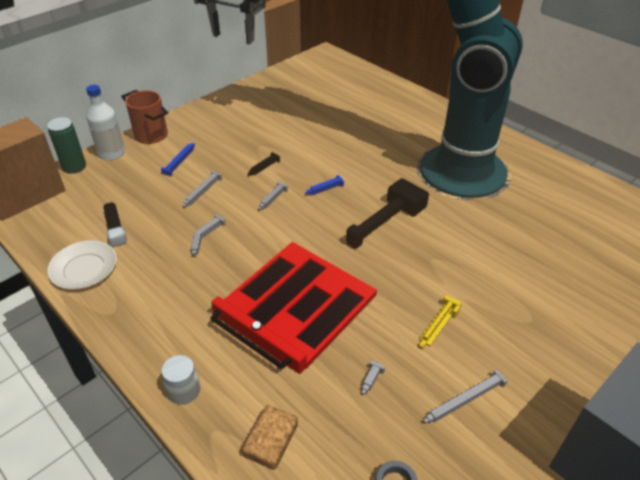

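View pics/side0.png

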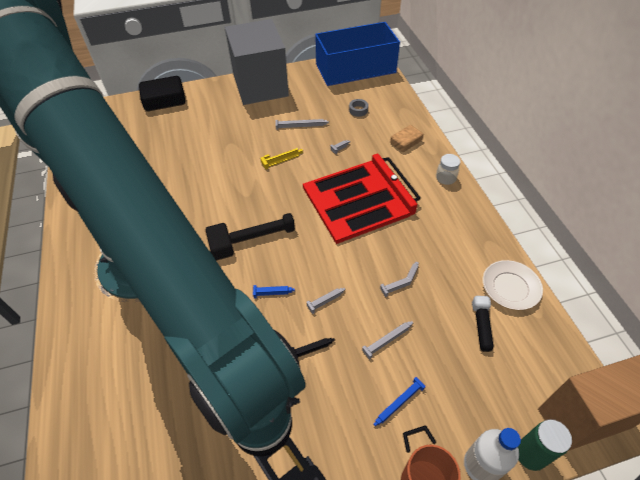

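The scene picture shows the silver straight pegs at (202,188), (272,196), (372,377) and (464,397). The bent peg is at (207,234) and the yellow one at (440,320). The blue and black look-alikes are at (178,158), (325,186) and (264,164), and the caddy is at (295,305). Next I rectify both views.

```bash
cat > h.py <<'E'
import numpy as np, cv2
from bench import robot, optics
def ray(n,uv,info=None):
    i=info or optics.camera_info(n); f=240/np.tan(np.radians(i["vfov"]/2))
    a=(uv[0]-i["cx"])/f; b=(uv[1]-i["cy"])/f
    if n=="wrist":
        r=np.hypot(a,b); s=np.sin(r)/max(r,1e-9); d=np.array([a*s,-b*s,-np.cos(r)])
    else: d=np.array([a,-b,-1.])
    T=i["world_from_camera"]; return T[:3,3],T[:3,:3]@d
def hit(n,uv,z,info=None):
    o,d=ray(n,uv,info); return (o+d*(z-o[2])/d[2])[:2]
def proj(n,P,info=None):
    i=info or optics.camera_info(n); f=240/np.tan(np.radians(i["vfov"]/2)); T=i["world_from_camera"]
    p=(np.asarray(P,float)-T[:3,3])@T[:3,:3]; x,y,z=p[...,0],-p[...,1],-p[...,2]
    if n=="wrist":
        r=np.hypot(x,y); k=np.arctan2(r,z)/np.maximum(r,1e-9)
    else: k=1/z
    return np.stack([i["cx"]+f*x*k,i["cy"]+f*y*k],-1)
def ortho(n,img,x0,x1,y0,y1,z,s=1.,info=None):
    # rows: x decreasing downward (x up), cols: y decreasing rightwards ; s mm per px
    X,Y=np.meshgrid(np.arange(x1,x0,-s),np.arange(y1,y0,-s),indexing="ij")
    m=proj(n,np.stack([X,Y,np.full_like(X,z)],-1),info).astype(np.float32)
    return cv2.remap(img,m[...,0],m[...,1],cv2.INTER_LINEAR)
E
python3 - <<'E'
from h import *
for n,l in (("scene",[(202,188),(272,196),(372,377),(464,397),(207,234),(295,305),(440,320),(292,245),(376,292),(300,365),(215,300)]),("side",[(388,340),(326,299),(340,147),(302,124),(400,282),(360,200),(282,157)])):
    for p in l: print(n,p,hit(n,p,12).round())
for n in("scene","side"):
    im=cv2.imread(f"pics/{n}0.png")
    o=ortho(n,im,330,830,-450,420,9,1.1)
    for k in range(0,900,100):
        c=int((420-(k-400))/1.1); cv2.line(o,(c,0),(c,6),(255,0,255),1); cv2.putText(o,str(k-400),(c,14),0,.35,(255,0,255))
        r=int((830-k)/1.1); cv2.line(o,(0,r),(6,r),(255,0,255),1); cv2.putText(o,str(k),(8,r),0,.35,(255,0,255))
    cv2.imwrite(f"pics/o_{n}.png",o)
E
```

```text
scene (202, 188) [ 522. -382.]
scene (272, 196) [ 420. -243.]
scene (372, 377) [617. 257.]
scene (464, 397) [532. 392.]
scene (207, 234) [ 609. -243.]
scene (295, 305) [605.  42.]
scene (440, 320) [429. 261.]
scene (292, 245) [497. -87.]
scene (376, 292) [465. 129.]
scene (300, 365) [692. 151.]
scene (215, 300) [711. -77.]
side (388, 340) [ 521. -389.]
side (326, 299) [ 420. -248.]
side (340, 147) [615. 246.]
side (302, 124) [533. 385.]
side (400, 282) [ 605. -256.]
side (360, 200) [601.  24.]
side (282, 157) [436. 256.]
```

View pics/o_scene.png

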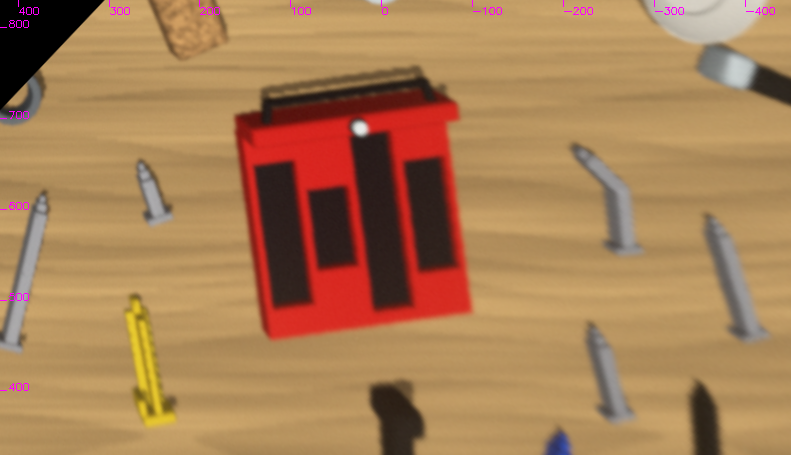

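View pics/o_side.png

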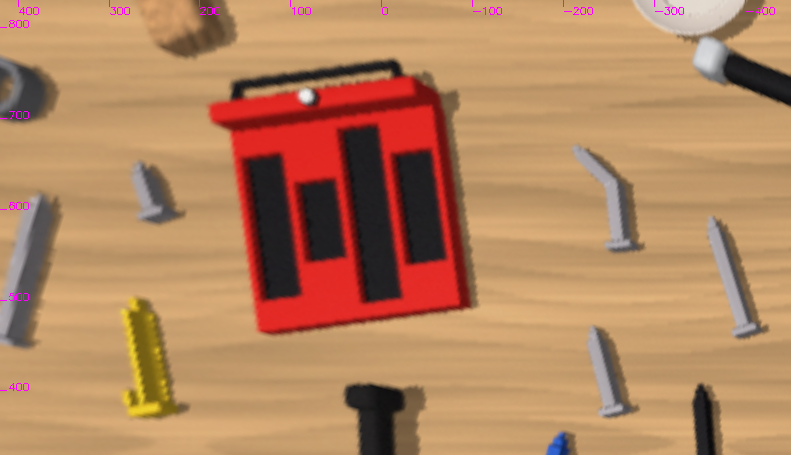

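Rectified views: the lanes in order from +y are second, shortest, longest, third. The pegs measure longest ≈(530,390), second ≈(522,-385), third ≈(420,-245) and shortest ≈(615,250). The caddy seems slightly raised, since the two views disagree. Next I fit models to the silhouettes in both views.

```bash
cat > fit.py <<'E'
from h import *
from scipy.optimize import minimize
S=4
INF={n:optics.camera_info(n) for n in("scene","side")}
def poly(n,P,sh): 
    m=np.zeros(sh,np.uint8); q=proj(n,P,INF[n])
    cv2.fillConvexPoly(m,cv2.convexHull(((q-off)*S*16).round().astype(np.int32)),1,shift=4); return m
def rect(x0,x1,y0,y1,z): return [[x,y,z] for x in(x0,x1) for y in(y0,y1)]
def tf(P,p):
    P=np.array(P,float);c,s=np.cos(p[3]),np.sin(p[3])
    return np.c_[p[0]+c*P[:,0]-s*P[:,1],p[1]+s*P[:,0]+c*P[:,1],p[2]+P[:,2]]
def peg(L):
    w=np.array
    parts=[]
    for x0,x1,h in((-L/2,-L/2+8,14),(-L/2+8,L/2-16,7),(L/2-16,L/2-8,5),(L/2-8,L/2,3)):
        parts.append([rect(x0,x1,-h,h,0)+rect(x0,x1,-h,h,18)])
    return parts
def lanes(o):
    r=[]
    for L,y in o: r.append([rect(-L/2,L/2,y-23,y+23,4),rect(-L/2,L/2,y-23,y+23,12)])
    return r
def fit(model,p0,maskf,imgs,fz=None,R=130):
    global off
    data=[]
    for n,im in imgs.items():
        c=proj(n,np.array([p0[0],p0[1],10.]),INF[n]).astype(int); o=c-R//2
        o=np.clip(o,0,[640-R,480-R])
        big=cv2.resize(im[o[1]:o[1]+R,o[0]:o[0]+R],None,fx=S,fy=S,interpolation=cv2.INTER_CUBIC)
        data.append((n,o-0.5+0.5/S,maskf(big)))
    def cost(q):
        global off
        p=[q[0],q[1],fz if fz is not None else q[3],q[2]/60]
        t=0
        for n,o,M in data:
            off=o; m=np.zeros_like(M)
            for part in model:
                a=np.ones_like(M)
                for Q in part: a&=poly(n,tf(Q,p),M.shape)
                m|=a
            t+=1-(m&M).sum()/max(1,(m|M).sum())
        return t/len(data)
    x0=[p0[0],p0[1],p0[3]*60]+([] if fz is not None else [p0[2]])
    sx=np.vstack([x0]+[np.array(x0)+8*e for e in np.eye(len(x0))])
    best=None
    for k in range(2):
        r=minimize(cost,x0,method="Nelder-Mead",options=dict(initial_simplex=sx,xatol=.1,fatol=1e-4)); x0=r.x; sx=np.vstack([x0]+[x0+4*e for e in np.eye(len(x0))])
    q=r.x; return np.round([q[0],q[1],fz if fz is not None else q[3],q[2]/60],3),round(r.fun,3)
def silver(b):
    h=cv2.cvtColor(b,cv2.COLOR_BGR2HSV); m=((h[...,1]<75)&(h[...,2]>60)).astype(np.uint8)
    k,l,st,ce=cv2.connectedComponentsWithStats(m); c=np.linalg.norm(ce[1:]-np.array(b.shape[:2])/2,axis=1)+1e4*(st[1:,4]<800)
    return (l==1+c.argmin()).astype(np.uint8)
def black(b):
    h=cv2.cvtColor(b,cv2.COLOR_BGR2HSV); m=(h[...,2]<75).astype(np.uint8)
    k,l,st,ce=cv2.connectedComponentsWithStats(m); out=np.zeros_like(m)
    for j in range(1,k):
        x,y,w,hh,a=st[j]
        if a>3500 and x>0 and y>0 and a>.2*w*hh: out|=(l==j).astype(np.uint8)
    return out
E
cat > run1.py <<'E'
from fit import *
imgs={n:cv2.imread(f"pics/{n}0.png") for n in("scene","side")}
o=[(159,81),(89,27),(194,-27),(124,-81)]
print("caddy",fit(lanes(o),[590,30,10,.15],black,imgs,R=190))
for nm,L,p in(("longest",170,[530,390,0,-.25]),("second",135,[522,-387,0,.3]),("third",100,[420,-246,0,.27]),("shortest",65,[615,252,0,.3])):
    print(nm,fit(peg(L),p,silver,imgs,0.), [fit(peg(L),p,silver,{n:imgs[n]},0.) for n in imgs])
E
python3 run1.py
```

```text
caddy (array([5.89474e+02, 3.35900e+01, 8.39200e+00, 1.35000e-01]), np.float64(0.104))
longest (array([ 5.33379e+02,  3.92612e+02,  0.00000e+00, -2.30000e-01]), np.float64(0.097)) [(array([ 5.32212e+02,  3.92019e+02,  0.00000e+00, -2.25000e-01]), np.float64(0.098)), (array([ 5.33702e+02,  3.93529e+02,  0.00000e+00, -2.23000e-01]), np.float64(0.083))]
second (array([ 5.26315e+02, -3.82365e+02,  0.00000e+00,  3.15000e-01]), np.float64(0.127)) [(array([ 5.24515e+02, -3.84878e+02,  0.00000e+00,  3.34000e-01]), np.float64(0.137)), (array([ 5.27650e+02, -3.81708e+02,  0.00000e+00,  3.09000e-01]), np.float64(0.075))]
third (array([ 4.22156e+02, -2.44702e+02,  0.00000e+00,  2.64000e-01]), np.float64(0.146)) [(array([ 4.20162e+02, -2.46953e+02,  0.00000e+00,  3.00000e-01]), np.float64(0.16)), (array([ 4.23345e+02, -2.43809e+02,  0.00000e+00,  2.71000e-01]), np.float64(0.098))]
shortest (array([6.20822e+02, 2.55688e+02, 0.00000e+00, 3.36000e-01]), np.float64(0.136)) [(array([6.20341e+02, 2.55379e+02, 0.00000e+00, 3.35000e-01]), np.float64(0.105)), (array([6.21515e+02, 2.56938e+02, 0.00000e+00, 3.45000e-01]), np.float64(0.145))]
```

```bash
cat > mv.py <<'E'
import sys; from h import *
from scipy.spatial.transform import Rotation as Ro
def wp(*ts):
    s=robot.read_state(); R=Ro.from_euler("xyz",s["ee_rot"]); M=R.as_matrix(); y=M[:,1]
    cur=np.arctan2(y[1],y[0]); print("t%.2f"%s["clock"],s["ee_pos"].round(1),"jaw %.3f"%cur,"w%.1f"%s["gripper_width"],"q",s["joints"].round(2),"F",s["ft_force"].round(1))
    for x,yy,z,a in ts:
        a=cur+(a-cur+np.pi/2)%np.pi-np.pi/2
        ty=np.array([np.cos(a),np.sin(a),0]); tx=np.array([0,0,-1.]); G=np.c_[tx,ty,np.cross(tx,ty)]
        rv=np.degrees((R.inv()*Ro.from_matrix(G)).as_rotvec())/5; l=M.T@(np.array([x,yy,z])-s["ee_pos"])/25
        print((x,yy,z),"ang",rv.round(2).tolist(),"lin",l.round(2).tolist())
if __name__=="__main__": wp(*[eval(a) for a in sys.argv[1:]])
E
python3 mv.py 450,-300,200,-1.6 530,0,200,-1.7 533,250,200,-1.8 533,392,120,-1.8
```

```text
t0.15 [ 228.  -608.2  213.9] jaw -1.212 w92.0 q [ 1.17  0.47 -0.01  1.6   0.01  1.07 -0.06] F [-0.1 -0.7 -0.5]
(450, -300, 200) ang [4.45, 0.0, 0.02] lin [0.56, -8.43, -12.64]
(530, 0, 200) ang [5.59, 0.01, 0.01] lin [0.58, -18.54, -19.85]
(533, 250, 200) ang [6.74, 0.01, 0.01] lin [0.59, -27.86, -23.48]
(533, 392, 120) ang [6.74, 0.01, 0.01] lin [3.8, -33.17, -25.47]
```

Emit:
{"op": "drive_tool", "data": {"angular": [[1,0,0],[2,0,0],[3,0,0],[4,0,0],[4.5,0,0],[4.5,0,0],[4.5,0,0],[5,0,0],[5,0,0],[5.5,0,0],[5.6,0,0],[5.6,0,0]], "linear": [[0.6,-4.2,-6.3],[0.6,-4.2,-6.3],[0.6,-4.2,-6.3],[0.6,-8.43,-12.64],[0.6,-8.43,-12.64],[0.6,-8.43,-12.64],[0.6,-8.43,-12.64],[0.6,-13.5,-16.3],[0.6,-18.5,-19.85],[0.6,-18.5,-19.85],[0.6,-23.2,-21.7],[0.6,-23.2,-21.7]], "fingers": [-0.1,-0.1,-0.1,-0.1,-0.1,-0.1,-0.1,-0.1,-0.1,-0.1,-0.1,-0.1]}}

```text
clock: 1.35
ee_pos: [494.7, -81.3, 199.7]
ee_rot: [2.115, 1.571, -1.157]
ft_force: [0.7, 0.0, 0.3]
gripper_width: 50.6
```

```bash
python3 mv.py 533,250,200,-1.8 533,392,120,-1.8
```

```text
t1.35 [494.7 -81.3 199.7] jaw -1.701 w50.6 q [ 0.27  0.25 -0.2   1.97  0.06  0.93 -1.66] F [0.7 0.  0.3]
(533, 250, 200) ang [1.13, -0.0, -0.0] lin [-0.01, -13.34, 0.2]
(533, 392, 120) ang [1.13, -0.0, -0.0] lin [3.19, -18.97, 0.94]
```

Emit:
{"op": "drive_tool", "data": {"angular": [[0.5,0,0],[1,0,0],[1.13,0,0],[1.13,0,0],[1.13,0,0],[1.13,0,0],[1.13,0,0],[1.13,0,0],[1.13,0,0],[1.13,0,0],[1.13,0,0],[1.13,0,0]], "linear": [[0,-13.3,0.2],[0,-13.3,0.2],[0,-13.3,0.2],[0,-13.3,0.2],[0,-13.3,0.2],[0,-13.3,0.2],[3.2,-19.0,0.94],[3.2,-19.0,0.94],[3.2,-19.0,0.94],[3.2,-19.0,0.94],[3.2,-19.0,0.94],[3.2,-19.0,0.94]], "fingers": [-0.1,-0.1,-0.1,-0.1,-0.1,-0.1,-0.1,-0.1,-0.1,-0.1,-0.1,-0.1]}}

```text
clock: 2.55
ee_pos: [531.9, 391.1, 118.4]
ee_rot: [0.838, 1.568, -2.53]
ft_force: [-0.0, -0.4, -0.5]
gripper_width: 50.8
```

```bash
python3 - <<'E'
from mv import *
wp((533,392,50,-1.8),(533,392,10,-1.8))
i=optics.camera_info("wrist"); im=optics.grab_frame("wrist")[:,:,::-1]
o=ortho("wrist",im,433,633,292,492,18,.4,i)
from fit import tf,rect
def px(P): return np.c_[(492-P[:,1])/.4,(633-P[:,0])/.4].round().astype(np.int32)
P=tf(np.array([[-85,-7,0],[85,-7,0],[85,7,0],[-85,7,0]]),[533.4,392.6,18,-.23])
cv2.polylines(o,[px(P)],True,(0,255,0),1)
cv2.imwrite("pics/w1.png",np.hstack([o,cv2.resize(im,(400,500))[:500]]) if 0 else o)
E
```

```text
t2.55 [531.9 391.1 118.4] jaw -1.797 w50.8 q [-0.47  0.61 -0.31  1.63  0.22  0.93 -2.65] F [-0.  -0.4 -0.5]
(533, 392, 50) ang [0.03, 0.02, -0.02] lin [2.73, -0.05, -0.04]
(533, 392, 10) ang [0.03, 0.02, -0.02] lin [4.33, -0.05, -0.04]
```

View pics/w1.png

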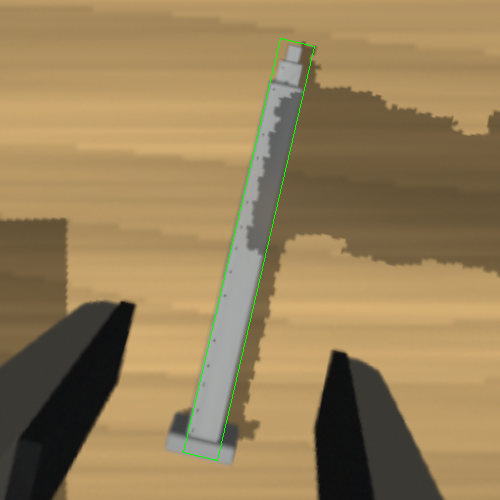

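The wrist view (5th picture) confirms the longest peg: silver, straight, and the predicted outline matches within about 1 mm. I descend and grip the upper half, so the fingertips stay above the lane walls when I place it.

Emit:
{"op": "drive_tool", "data": {"angular": [[0,0,0],[0,0,0],[0,0,0],[0,0,0],[0,0,0],[0,0,0],[0,0,0],[0,0,0],[0,0,0],[0,0,0],[0,0,0],[0,0,0]], "linear": [[2,0,0],[3.6,0,0],[4.4,0,0],[4.4,0,0],[4.4,0,0],[4.4,0,0],[4.4,0,0],[4.4,0,0],[4.4,0,0],[4.4,0,0],[4.4,0,0],[4.4,0,0]], "fingers": [-0.1,-0.1,-0.1,-0.1,-0.1,1,1,1,1,1,1,1]}}

```text
clock: 3.8
ee_pos: [533.2, 391.3, 10.2]
ee_rot: [-2.071, 1.57, 0.842]
ft_force: [0.3, -0.1, 3.5]
gripper_width: 13.4
```

```bash
python3 mv.py 533,392,90,-1.8 
```

```text
t3.80 [533.2 391.3  10.2] jaw -1.799 w13.4 q [-0.5   0.75 -0.27  1.67  0.27  0.75 -2.69] F [ 0.3 -0.1  3.5]
(533, 392, 90) ang [0.01, -0.01, 0.01] lin [-3.19, -0.03, 0.01]
```

Emit:
{"op": "drive_tool", "data": {"angular": [[0,0,0],[0,0,0],[0,0,0]], "linear": [[-1,0,0],[-2.4,0,0],[-3.6,0,0]], "fingers": [1,1,1]}}

```text
clock: 4.1
ee_pos: [532.4, 390.1, 99.9]
ee_rot: [0.935, 1.569, -2.435]
ft_force: [0.7, 1.2, -1.0]
gripper_width: 13.8
```

```bash
python3 mv.py 593,7,100,-1.436 
```

```text
t4.10 [532.4 390.1  99.9] jaw -1.799 w13.8 q [-0.47  0.64 -0.3   1.64  0.23  0.9  -2.66] F [ 0.7  1.2 -1. ]
(593, 7, 100) ang [-4.16, 0.02, -0.02] lin [0.01, 14.38, -5.83]
```

Emit:
{"op": "drive_tool", "data": {"angular": [[-0.5,0,0],[-1,0,0],[-1.5,0,0],[-2,0,0],[-2.6,0,0],[-3.2,0,0],[-3.7,0,0],[-4.1,0,0],[-4.16,0,0],[-4.16,0,0],[-4.16,0,0],[-4.16,0,0]], "linear": [[0,1,-0.4],[0,2.7,-1.1],[0,4.5,-1.8],[0,6.3,-2.5],[0,8.1,-3.3],[0,9.9,-4.0],[0,11.7,-4.7],[0,13.4,-5.4],[0,14.3,-5.8],[0,14.38,-5.83],[0,14.38,-5.83],[0,14.38,-5.83]], "fingers": [1,1,1,1,1,1,1,1,1,1,1,1]}}

```text
clock: 5.3
ee_pos: [592.9, 9.4, 99.4]
ee_rot: [-0.953, 1.569, 2.325]
ft_force: [0.0, -0.0, -1.7]
gripper_width: 13.6
```

```bash
python3 - <<'E'
from mv import *
wp((593,7,32,-1.436),(593,7,23,-1.436))
i=optics.camera_info("wrist"); im=optics.grab_frame("wrist")[:,:,::-1]
from fit import tf,rect,lanes
o=im.copy()
for L,y in [(159,81),(89,27),(194,-27),(124,-81)]:
    c=[[-L/2,y-23,12],[L/2,y-23,12],[L/2,y+23,12],[-L/2,y+23,12]]
    cv2.polylines(o,[proj("wrist",tf(c,[589.5,33.6,8.4,.135]),i).round().astype(np.int32)],True,(0,255,0),1)
cv2.imwrite("pics/w2.png",o)
E
```

```text
t5.30 [592.9   9.4  99.4] jaw -1.434 w13.6 q [ 0.21  0.55 -0.37  1.81  0.25  0.83 -1.72] F [ 0.  -0.  -1.7]
(593, 7, 32) ang [0.02, 0.01, 0.01] lin [2.7, 0.1, 0.01]
(593, 7, 23) ang [0.02, 0.01, 0.01] lin [3.06, 0.1, 0.01]
```

View pics/w2.png

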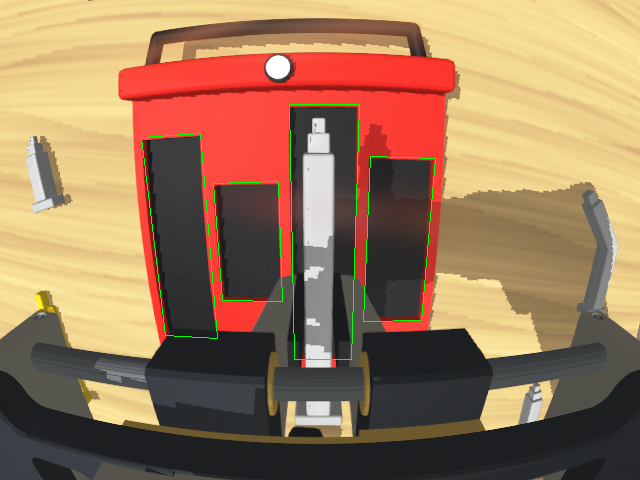

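Picture 6: the predicted lane outlines match all four lanes, and the peg hangs parallel to the longest lane at about (320,260). I lower it.

Emit:
{"op": "drive_tool", "data": {"angular": [[0,0,0],[0,0,0],[0,0,0],[0,0,0],[0,0,0],[0,0,0],[0,0,0]], "linear": [[1,0.1,0],[2.2,0.1,0],[2.6,0.1,0],[2.8,0.1,0],[2.92,0.1,0],[3.0,0.1,0],[3.0,0.1,0]], "fingers": [1,1,1,1,1,1,1]}}

```text
clock: 6.05
ee_pos: [594.3, 5.2, 25.4]
ee_rot: [3.006, 1.57, -0.001]
ft_force: [0.3, -0.3, -1.7]
gripper_width: 13.7
```

```bash
python3 mv.py 593,7,20,-1.436 
```

```text
t6.05 [594.3   5.2  25.4] jaw -1.436 w13.7 q [ 0.18  0.65 -0.32  1.84  0.31  0.69 -1.76] F [ 0.3 -0.3 -1.7]
(593, 7, 20) ang [-0.0, -0.01, -0.0] lin [0.22, -0.08, 0.04]
```

Emit:
{"op": "drive_tool", "data": {"angular": [[0,0,0],[0,0,0],[0,0,0]], "linear": [[0.06,-0.04,0],[0.11,-0.04,0],[0.11,-0.04,0]], "fingers": [1,1,1]}}

```text
clock: 6.35
ee_pos: [593.7, 6.0, 22.0]
ee_rot: [2.38, 1.571, -0.627]
ft_force: [-0.8, -0.1, -2.8]
gripper_width: 13.6
```

Emit:
{"op": "drive_tool", "data": {"angular": [[0,0,0],[0,0,0],[0,0,0]], "linear": [[0.04,0,0],[0.06,0,0],[0.06,0,0]], "fingers": [1,1,1]}}

```text
clock: 6.65
ee_pos: [593.6, 6.0, 20.4]
ee_rot: [0.147, 1.571, -2.86]
ft_force: [-0.2, -0.2, -1.5]
gripper_width: 13.5
```

Emit:
{"op": "drive_tool", "data": {"angular": [[0,0,0],[0,0,0],[0,0,0]], "linear": [[0.04,0,0],[0.07,0,0],[0.07,0,0]], "fingers": [1,1,1]}}

```text
clock: 6.95
ee_pos: [593.7, 6.0, 20.2]
ee_rot: [1.263, 1.57, -1.744]
ft_force: [-4.4, -0.9, 10.8]
gripper_width: 13.3
```

Emit:
{"op": "drive_tool", "data": {"angular": [[0,0,0],[0,0,0],[0,0,0]], "linear": [[0.04,0,0],[0.06,0,0],[0.06,0,0]], "fingers": [1,1,1]}}

```text
clock: 7.25
ee_pos: [593.7, 6.0, 20.1]
ee_rot: [1.423, 1.569, -1.584]
ft_force: [-8.1, -2.0, 22.0]
gripper_width: 13.3
```

Contact at tip z = 20.2, so the lane floor is at about z = 10. I back off, open part way, lift, and head for the second peg.

Emit:
{"op": "drive_tool", "data": {"angular": [[0,0,0],[0,0,0],[0,0,0],[0,0,0],[0,0,0],[0,0,0],[0,0,0],[0,0,0],[0,0,0]], "linear": [[-0.1,0,0],[-0.1,0,0],[-0.1,0,0],[-0.1,0,0],[-0.1,0,0],[-0.5,0,0],[-1.5,0,0],[-3,0,0],[-4,0,0]], "fingers": [1,0.3,0.3,0.3,0.3,0.3,0.3,0.3,0.3]}}

```text
clock: 8.15
ee_pos: [594.5, 6.4, 119.9]
ee_rot: [3.108, 1.568, 0.101]
ft_force: [0.4, 0.4, -0.4]
gripper_width: 31.7
```

```bash
python3 mv.py 526,-382,120,-1.256 526,-382,50,-1.256; python3 - <<'E'
from h import *
cv2.imwrite("pics/w3.png",optics.grab_frame("wrist")[:,:,::-1])
E
```

```text
t8.15 [594.5   6.4 119.9] jaw -1.436 w31.7 q [ 0.22  0.52 -0.38  1.8   0.24  0.86 -1.71] F [ 0.4  0.4 -0.4]
(526, -382, 120) ang [-2.06, -0.03, -0.0] lin [-0.01, 15.03, 4.8]
(526, -382, 50) ang [-2.06, -0.03, -0.0] lin [2.79, 15.03, 4.81]
```

View pics/w3.png

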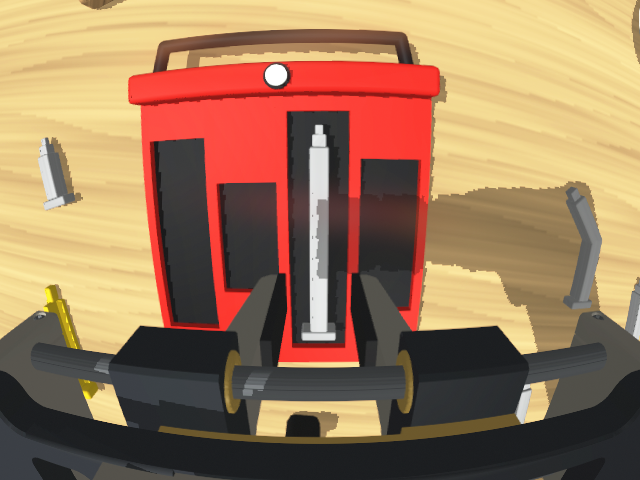

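Picture 7: the longest peg lies inside its lane, between (320,130) and (320,335). On to the second peg.

Emit:
{"op": "drive_tool", "data": {"angular": [[-0.3,0,0],[-0.6,0,0],[-1,0,0],[-1.5,0,0],[-2.06,0,0],[-2.06,0,0],[-2.06,0,0],[-2.06,0,0],[-2.06,0,0],[-2.06,0,0],[-2.06,0,0],[-2.06,0,0]], "linear": [[0,7.5,2.4],[0,7.5,2.4],[0,7.5,2.4],[0,15.03,4.8],[0,15.03,4.8],[0,15.03,4.8],[0,15.03,4.8],[0,15.03,4.8],[0,15.03,4.8],[0,15.03,4.8],[0,15.03,4.8],[0,15.03,4.8]], "fingers": [-0.1,-0.1,-0.1,-0.1,-0.1,-0.1,-0.1,-0.1,-0.1,-0.1,-0.1,-0.1]}}

```text
clock: 9.4
ee_pos: [526.1, -380.3, 117.5]
ee_rot: [-2.563, 1.57, 0.896]
ft_force: [-0.4, -0.2, -0.3]
gripper_width: 50.1
```

```bash
cat > look.py <<'E'
from mv import *
from fit import tf
def look(L,x,y,a,out):
    wp((x,y,120,a-np.pi/2),(x,y,10,a-np.pi/2))
    i=optics.camera_info("wrist"); im=optics.grab_frame("wrist")[:,:,::-1]
    o=ortho("wrist",im,x-80,x+80,y-80,y+80,18,.4,i)
    P=tf(np.array([[-L/2,-7,0],[L/2,-7,0],[L/2,7,0],[-L/2,7,0]]),[x,y,18,a])
    cv2.polylines(o,[np.c_[(y+80-P[:,1])/.4,(x+80-P[:,0])/.4].round().astype(np.int32)],True,(0,255,0),1)
    cv2.imwrite(out,o)
E
python3 -c "
from look import *
look(135,526.3,-382.4,.315,'pics/w4.png')"
```

```text
t9.40 [ 526.1 -380.3  117.5] jaw -1.254 w50.1 q [ 0.83  0.6  -0.35  1.66  0.25  0.92 -0.87] F [-0.4 -0.2 -0.3]
(526.3, -382.4, 120) ang [0.03, -0.01, 0.0] lin [-0.1, 0.08, 0.02]
(526.3, -382.4, 10) ang [0.03, -0.01, 0.0] lin [4.3, 0.08, 0.02]
```

View pics/w4.png

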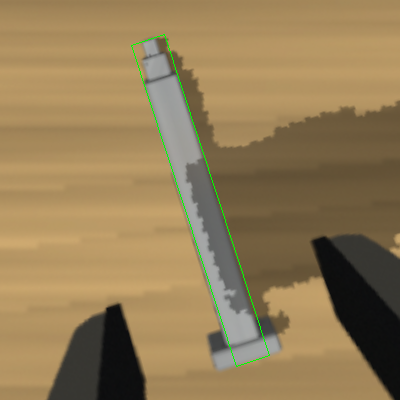

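Picture 8: the second peg is silver and straight, and its 135 mm outline fits. Gripping it.

Emit:
{"op": "drive_tool", "data": {"angular": [[0,0,0],[0,0,0],[0,0,0],[0,0,0],[0,0,0],[0,0,0],[0,0,0],[0,0,0],[0,0,0],[0,0,0],[0,0,0]], "linear": [[2,0.08,0],[3.6,0.08,0],[4.37,0.08,0],[4.37,0.08,0],[4.37,0.08,0],[4.37,0.08,0],[4.37,0.08,0],[4.37,0.08,0],[4.37,0.08,0],[4.37,0.08,0],[4.37,0.08,0]], "fingers": [-0.1,-0.1,-0.1,-0.1,-0.1,1,1,1,1,1,1]}}

```text
clock: 10.55
ee_pos: [525.8, -384.4, 8.4]
ee_rot: [1.858, 1.571, -0.97]
ft_force: [-0.9, 0.2, 3.4]
gripper_width: 13.4
```

Emit:
{"op": "drive_tool", "data": {"angular": [[0,0,0],[0,0,0],[0,0,0],[0,0,0]], "linear": [[-1,0,0],[-2.4,0,0],[-3.6,0,0],[-3.6,0,0]], "fingers": [1,1,1,1]}}

```text
clock: 10.95
ee_pos: [528.4, -385.8, 102.5]
ee_rot: [2.219, 1.563, -0.609]
ft_force: [0.9, -0.6, -0.4]
gripper_width: 13.5
```

```bash
python3 -c "
from mv import *
for n,y in(('second',81),('shortest',27),('third',-81)): print(n,589.5-y*np.sin(.135),33.6+y*np.cos(.135))
wp((540,-200,100,-1.436),(578.6,113.9,100,-1.436))"
```

```text
second 578.5981848084048 113.8630078275684
shortest 585.8660616028016 60.354335942522795
third 600.4018151915952 -46.663007827568386
t10.95 [ 528.4 -385.8  102.5] jaw -1.257 w13.5 q [ 0.83  0.63 -0.35  1.66  0.26  0.89 -0.88] F [ 0.9 -0.6 -0.4]
(540, -200, 100) ang [2.06, -0.06, -0.07] lin [0.07, -6.93, -2.74]
(578.6, 113.9, 100) ang [2.06, -0.06, -0.07] lin [0.02, -18.39, -8.09]
```

Emit:
{"op": "drive_tool", "data": {"angular": [[0.2,0,0],[0.4,0,0],[0.6,0,0],[0.8,0,0],[1,0,0],[1.2,0,0],[1.5,0,0],[1.8,0,0],[2.06,0,0],[2.06,0,0],[2.06,0,0],[2.06,0,0]], "linear": [[0,-1,-0.44],[0,-2.7,-1.19],[0,-4.5,-2.0],[0,-6.3,-2.77],[0,-8.1,-3.6],[0,-9.9,-4.4],[0,-11.7,-5.15],[0,-13.5,-5.9],[0,-15.3,-6.7],[0,-17,-7.5],[0,-18.1,-8.0],[0,-18.39,-8.09]], "fingers": [1,1,1,1,1,1,1,1,1,1,1,1]}}

```text
clock: 12.15
ee_pos: [575.0, 120.8, 97.1]
ee_rot: [-1.294, 1.568, 1.989]
ft_force: [-0.3, 0.1, -0.5]
gripper_width: 13.7
```

```bash
python3 mv.py 578.6,113.9,20,-1.436
```

```text
t12.15 [575.  120.8  97.1] jaw -1.430 w13.7 q [ 0.02  0.54 -0.37  1.83  0.26  0.82 -1.91] F [-0.3  0.1 -0.5]
(578.6, 113.9, 20) ang [0.07, 0.01, 0.03] lin [3.08, 0.3, -0.1]
```

Emit:
{"op": "drive_tool", "data": {"angular": [[0,0,0],[0,0,0],[0,0,0],[0,0,0],[0,0,0]], "linear": [[0.4,0.2,-0.05],[1.6,0.2,-0.05],[2.4,0.2,-0.05],[2.8,0.2,-0.05],[2.8,0.2,-0.05]], "fingers": [1,1,1,1,1]}}

```text
clock: 12.65
ee_pos: [576.6, 108.0, 25.8]
ee_rot: [0.286, 1.566, -2.723]
ft_force: [-0.9, 0.2, -1.1]
gripper_width: 13.6
```

```bash
python3 mv.py 578.6,113.9,18.4,-1.436; python3 - <<'E'
from h import *
cv2.imwrite("pics/w5.png",optics.grab_frame("wrist")[:,:,::-1])
E
```

```text
t12.65 [576.6 108.   25.8] jaw -1.439 w13.6 q [ 0.01  0.65 -0.33  1.86  0.31  0.69 -1.94] F [-0.9  0.2 -1.1]
(578.6, 113.9, 18.4) ang [-0.03, 0.05, -0.01] lin [0.29, -0.22, -0.11]
```

View pics/w5.png

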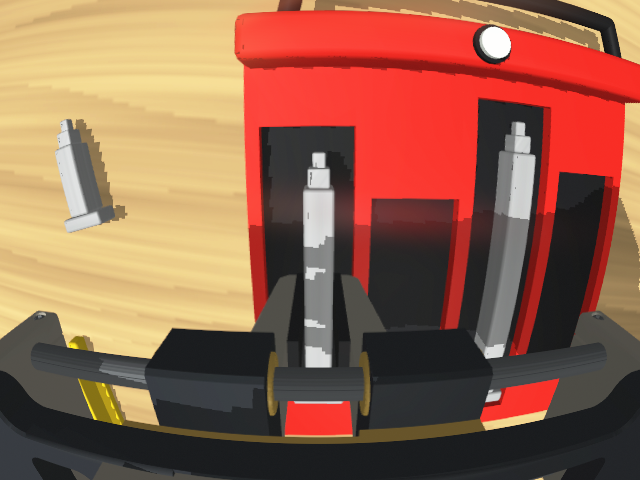

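Picture 9: the second peg is over its lane, slightly right of centre. I shift +y and lower.

Emit:
{"op": "drive_tool", "data": {"angular": [[0,0,0],[0,0,0],[0,0,0],[0,0,0],[0,0,0]], "linear": [[0,-0.22,-0.1],[0.1,-0.22,-0.1],[0.2,-0.22,-0.1],[0.27,-0.22,-0.1],[0.27,-0.22,-0.1]], "fingers": [1,1,1,1,1]}}

```text
clock: 13.2
ee_pos: [579.5, 116.3, 21.1]
ee_rot: [0.667, 1.57, -2.34]
ft_force: [0.2, 0.4, -0.5]
gripper_width: 13.6
```

Emit:
{"op": "drive_tool", "data": {"angular": [[0,0,0],[0,0,0],[0,0,0]], "linear": [[0.03,0,0],[0.05,0,0],[0.05,0,0]], "fingers": [1,1,1]}}

```text
clock: 13.5
ee_pos: [579.6, 116.4, 19.9]
ee_rot: [0.573, 1.571, -2.434]
ft_force: [0.2, 0.1, -0.5]
gripper_width: 13.7
```

Emit:
{"op": "drive_tool", "data": {"angular": [[0,0,0],[0,0,0],[0,0,0]], "linear": [[0.03,0,0],[0.06,0,0],[0.06,0,0]], "fingers": [1,1,1]}}

```text
clock: 13.8
ee_pos: [579.7, 116.4, 18.4]
ee_rot: [1.31, 1.571, -1.697]
ft_force: [-0.2, -0.3, -1.0]
gripper_width: 13.6
```

Emit:
{"op": "drive_tool", "data": {"angular": [[0,0,0],[0,0,0],[0,0,0],[0,0,0],[0,0,0],[0,0,0],[0,0,0],[0,0,0],[0,0,0]], "linear": [[-0.04,0,0],[-0.04,0,0],[-0.04,0,0],[-0.04,0,0],[-0.04,0,0],[-0.5,0,0],[-1.5,0,0],[-3,0,0],[-4,0,0]], "fingers": [1,0.3,0.3,0.3,0.3,0.3,0.3,0.3,0.3]}}

```text
clock: 14.7
ee_pos: [580.4, 116.9, 121.4]
ee_rot: [-3.006, 1.568, 0.27]
ft_force: [1.2, 0.2, -0.4]
gripper_width: 32.1
```

```bash
python3 mv.py 530,-120,120,-1.31 422,-244.7,120,-1.31; python3 - <<'E'
from h import *
cv2.imwrite("pics/w6.png",optics.grab_frame("wrist")[:,:,::-1])
E
```

```text
t14.70 [580.4 116.9 121.4] jaw -1.436 w32.1 q [ 0.04  0.52 -0.38  1.81  0.25  0.86 -1.9 ] F [ 1.2  0.2 -0.4]
(530, -120, 120) ang [-1.44, -0.03, 0.0] lin [0.05, 9.12, 3.27]
(422, -244.7, 120) ang [-1.44, -0.03, 0.0] lin [0.03, 13.48, 8.22]
```

View pics/w6.png

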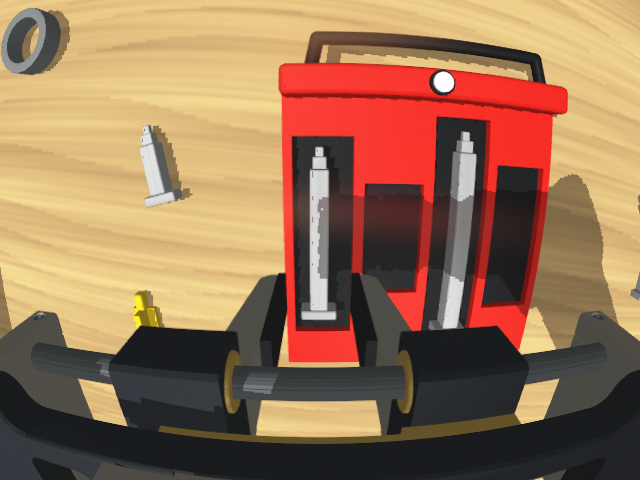

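Picture 10: the second peg is in its lane at (318,235). On to the third peg.

Emit:
{"op": "drive_tool", "data": {"angular": [[-0.3,0,0],[-0.6,0,0],[-1,0,0],[-1.44,0,0],[-1.44,0,0],[-1.44,0,0],[-1.44,0,0],[-1.44,0,0],[-1.44,0,0],[-1.44,0,0],[-1.44,0,0],[-1.44,0,0]], "linear": [[0,9.1,3.27],[0,9.1,3.27],[0,9.1,3.27],[0,9.1,3.27],[0,13.48,8.22],[0,13.48,8.22],[0,13.48,8.22],[0,13.48,8.22],[0,13.48,8.22],[0,13.48,8.22],[0,13.48,8.22],[0,13.48,8.22]], "fingers": [-0.1,-0.1,-0.1,-0.1,-0.1,-0.1,-0.1,-0.1,-0.1,-0.1,-0.1,-0.1]}}

```text
clock: 15.95
ee_pos: [422.4, -243.5, 118.7]
ee_rot: [-3.068, 1.57, 0.337]
ft_force: [0.7, 1.0, -0.8]
gripper_width: 50.4
```

```bash
python3 -c "
from look import *
look(100,422.2,-244.7,.264,'pics/w7.png')"
```

```text
t15.95 [ 422.4 -243.5  118.7] jaw -1.307 w50.4 q [ 0.76  0.36 -0.36  2.05  0.18  0.75 -1.02] F [ 0.7  1.  -0.8]
(422.2, -244.7, 120) ang [-0.01, -0.01, 0.0] lin [-0.05, 0.05, 0.02]
(422.2, -244.7, 10) ang [-0.01, -0.01, 0.0] lin [4.35, 0.05, 0.03]
```

View pics/w7.png

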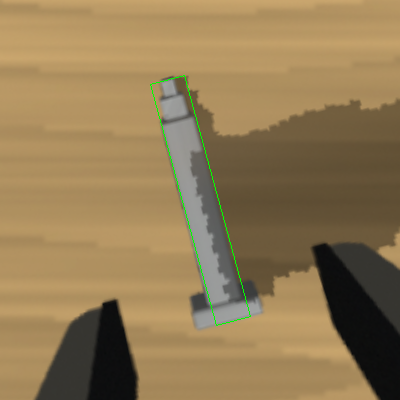

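Picture 11: the third peg is silver and its 100 mm outline fits. Gripping it.

Emit:
{"op": "drive_tool", "data": {"angular": [[0,0,0],[0,0,0],[0,0,0],[0,0,0],[0,0,0],[0,0,0],[0,0,0],[0,0,0],[0,0,0],[0,0,0],[0,0,0]], "linear": [[2,0,0],[3.6,0,0],[4.35,0,0],[4.35,0,0],[4.35,0,0],[4.35,0,0],[4.35,0,0],[4.35,0,0],[4.35,0,0],[4.35,0,0],[4.35,0,0]], "fingers": [-0.1,-0.1,-0.1,-0.1,-0.1,1,1,1,1,1,1]}}

```text
clock: 17.1
ee_pos: [421.3, -245.3, 10.1]
ee_rot: [1.939, 1.57, -0.942]
ft_force: [-1.5, -0.2, 5.3]
gripper_width: 13.7
```

Emit:
{"op": "drive_tool", "data": {"angular": [[0,0,0],[0,0,0],[0,0,0],[0,0,0]], "linear": [[-1,0,0],[-2.4,0,0],[-3.6,0,0],[-3.6,0,0]], "fingers": [1,1,1,1]}}

```text
clock: 17.5
ee_pos: [423.5, -246.3, 103.0]
ee_rot: [2.321, 1.564, -0.561]
ft_force: [0.3, -0.3, -0.6]
gripper_width: 13.8
```

```bash
python3 mv.py 600.4,-46.7,100,-1.436
```

```text
t17.50 [ 423.5 -246.3  103. ] jaw -1.311 w13.8 q [ 0.76  0.39 -0.36  2.06  0.21  0.72 -1.04] F [ 0.3 -0.3 -0.6]
(600.4, -46.7, 100) ang [1.43, -0.06, -0.05] lin [0.13, -5.9, -8.89]
```

Emit:
{"op": "drive_tool", "data": {"angular": [[0.2,0,0],[0.4,0,0],[0.7,0,0],[1,0,0],[1.2,0,0],[1.43,0,0],[1.43,0,0],[1.43,0,0],[1.43,0,0],[1.43,0,0],[1.43,0,0]], "linear": [[0,-0.7,-1.0],[0,-1.7,-2.5],[0,-2.7,-4.0],[0,-3.7,-5.5],[0,-4.7,-7.0],[0,-5.5,-8.3],[0,-5.9,-8.95],[0,-5.9,-8.95],[0,-5.9,-8.95],[0,-5.9,-8.95],[0,-5.9,-8.95]], "fingers": [1,1,1,1,1,1,1,1,1,1,1]}}

```text
clock: 18.6
ee_pos: [598.5, -47.1, 99.6]
ee_rot: [0.722, 1.57, -2.287]
ft_force: [-0.1, -0.8, -1.9]
gripper_width: 13.4
```

```bash
python3 mv.py 600.4,-46.7,26,-1.436  600.4,-46.7,20.1,-1.436
```

```text
t18.60 [598.5 -47.1  99.6] jaw -1.438 w13.4 q [ 0.28  0.55 -0.34  1.8   0.24  0.83 -1.62] F [-0.1 -0.8 -1.9]
(600.4, -46.7, 26) ang [-0.02, 0.01, -0.01] lin [2.94, -0.01, -0.08]
(600.4, -46.7, 20.1) ang [-0.02, 0.01, -0.01] lin [3.18, -0.01, -0.08]
```

Emit:
{"op": "drive_tool", "data": {"angular": [[0,0,0],[0,0,0],[0,0,0],[0,0,0],[0,0,0],[0,0,0],[0,0,0],[0,0,0]], "linear": [[1,0,-0.08],[2.2,0,-0.08],[2.6,0,-0.08],[2.8,0,-0.08],[2.95,0,-0.08],[3.05,0,-0.08],[3.12,0,-0.08],[3.12,0,-0.08]], "fingers": [1,1,1,1,1,1,1,1]}}

```text
clock: 19.4
ee_pos: [601.7, -44.7, 22.2]
ee_rot: [2.788, 1.57, -0.219]
ft_force: [0.2, 0.0, -0.8]
gripper_width: 13.5
```

Emit:
{"op": "drive_tool", "data": {"angular": [[0,0,0],[0,0,0],[0,0,0]], "linear": [[0.03,0,0],[0.05,0,0],[0.05,0,0]], "fingers": [1,1,1]}}

```text
clock: 19.7
ee_pos: [601.5, -44.7, 20.5]
ee_rot: [2.76, 1.571, -0.247]
ft_force: [0.4, 0.1, -1.1]
gripper_width: 13.7
```

Emit:
{"op": "drive_tool", "data": {"angular": [[0,0,0],[0,0,0],[0,0,0],[0,0,0],[0,0,0],[0,0,0],[0,0,0],[0,0,0],[0,0,0],[0,0,0]], "linear": [[0.02,0,0],[0.02,0,0],[0,0,0],[0,0,0],[0,0,0],[0,0,0],[-0.5,0,0],[-1.5,0,0],[-3,0,0],[-4,0,0]], "fingers": [1,1,0.3,0.3,0.3,0.3,0.3,0.3,0.3,0.3]}}

```text
clock: 20.7
ee_pos: [602.4, -44.5, 123.5]
ee_rot: [2.994, 1.568, -0.012]
ft_force: [0.4, -0.6, 0.2]
gripper_width: 32.1
```

```bash
python3 mv.py 620.8,255.7,120,-1.235; python3 - <<'E'
from h import *
cv2.imwrite("pics/w8.png",optics.grab_frame("wrist")[:,:,::-1])
E
```

```text
t20.70 [602.4 -44.5 123.5] jaw -1.435 w32.1 q [ 0.29  0.53 -0.36  1.78  0.23  0.88 -1.61] F [ 0.4 -0.6  0.2]
(620.8, 255.7, 120) ang [-2.3, -0.03, -0.01] lin [0.14, -11.8, -2.35]
```

View pics/w8.png

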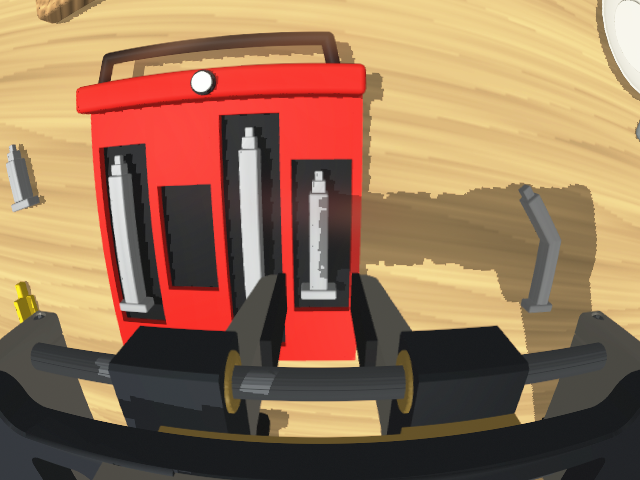

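Picture 12: the third peg is in its lane at (320,235). On to the shortest.

Emit:
{"op": "drive_tool", "data": {"angular": [[-0.5,0,0],[-1,0,0],[-1.5,0,0],[-2.3,0,0],[-2.3,0,0],[-2.3,0,0],[-2.3,0,0],[-2.3,0,0],[-2.3,0,0],[-2.3,0,0],[-2.3,0,0]], "linear": [[0,-11.8,-2.35],[0,-11.8,-2.35],[0,-11.8,-2.35],[0,-11.8,-2.35],[0,-11.8,-2.35],[0,-11.8,-2.35],[0,-11.8,-2.35],[0,-11.8,-2.35],[0,-11.8,-2.35],[0,-11.8,-2.35],[0,-11.8,-2.35]], "fingers": [-0.1,-0.1,-0.1,-0.1,-0.1,-0.1,-0.1,-0.1,-0.1,-0.1,-0.1]}}

```text
clock: 21.85
ee_pos: [620.4, 253.5, 120.6]
ee_rot: [1.592, 1.57, -1.216]
ft_force: [0.0, -1.0, 0.7]
gripper_width: 50.4
```

```bash
python3 -c "
from look import *
look(65,620.8,255.7,.336,'pics/w9.png')"
```

```text
t21.85 [620.4 253.5 120.6] jaw -1.237 w50.4 q [-0.15  0.64 -0.42  1.6   0.3   0.96 -1.9 ] F [ 0.  -1.   0.7]
(620.8, 255.7, 120) ang [-0.03, -0.0, -0.01] lin [0.02, -0.08, -0.04]
(620.8, 255.7, 10) ang [-0.03, -0.0, -0.01] lin [4.42, -0.08, -0.04]
```

View pics/w9.png

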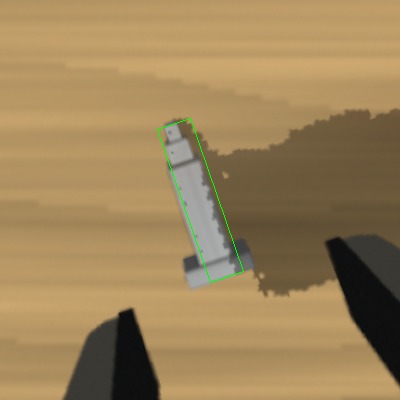

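Picture 13: the shortest peg is silver and the fit is good, with about 2 mm offset. Gripping it.

Emit:
{"op": "drive_tool", "data": {"angular": [[0,0,0],[0,0,0],[0,0,0],[0,0,0],[0,0,0],[0,0,0],[0,0,0],[0,0,0],[0,0,0],[0,0,0],[0,0,0]], "linear": [[2,-0.12,0],[3.6,-0.12,0],[4.4,-0.12,0],[4.4,-0.12,0],[4.4,-0.12,0],[4.4,-0.12,0],[4.4,-0.12,0],[4.4,-0.12,0],[4.4,-0.12,0],[4.4,-0.12,0],[4.4,-0.12,0]], "fingers": [-0.1,-0.1,-0.1,-0.1,-0.1,1,1,1,1,1,1]}}

```text
clock: 23.0
ee_pos: [619.1, 258.2, 10.9]
ee_rot: [2.456, 1.57, -0.35]
ft_force: [-0.8, -1.0, 4.0]
gripper_width: 13.1
```

Emit:
{"op": "drive_tool", "data": {"angular": [[0,0,0],[0,0,0],[0,0,0],[0,0,0]], "linear": [[-1,0,0],[-2.4,0,0],[-3.6,0,0],[-3.6,0,0]], "fingers": [1,1,1,1]}}

```text
clock: 23.4
ee_pos: [621.5, 260.1, 105.2]
ee_rot: [-3.03, 1.563, 0.447]
ft_force: [-0.4, 0.3, 0.6]
gripper_width: 13.4
```

```bash
python3 mv.py 585.9,60.4,100,-1.436
```

```text
t23.40 [621.5 260.1 105.2] jaw -1.235 w13.4 q [-0.16  0.66 -0.41  1.61  0.31  0.93 -1.92] F [-0.4  0.3  0.6]
(585.9, 60.4, 100) ang [2.31, -0.09, 0.02] lin [0.17, 7.07, 3.98]
```

Emit:
{"op": "drive_tool", "data": {"angular": [[0.3,0,0],[0.7,0,0],[1.1,0,0],[1.6,0,0],[2.1,0,0],[2.3,0,0],[2.3,0,0],[2.3,0,0],[2.3,0,0]], "linear": [[0,1.2,0.7],[0,2.7,1.5],[0,4.2,2.3],[0,5.6,3.1],[0,6.7,3.8],[0,7.0,3.95],[0,7.0,3.95],[0,7.0,3.95],[0,7.0,3.95]], "fingers": [1,1,1,1,1,1,1,1,1]}}

```text
clock: 24.3
ee_pos: [583.4, 63.0, 100.3]
ee_rot: [-1.665, 1.57, 1.615]
ft_force: [0.4, -0.2, -0.7]
gripper_width: 13.7
```

```bash
python3 mv.py 585.9,60.4,22,-1.436; python3 - <<'E'
from h import *
cv2.imwrite("pics/w10.png",optics.grab_frame("wrist")[:,:,::-1])
E
```

```text
t24.30 [583.4  63.  100.3] jaw -1.432 w13.7 q [ 0.12  0.54 -0.37  1.83  0.26  0.82 -1.81] F [ 0.4 -0.2 -0.7]
(585.9, 60.4, 22) ang [0.04, -0.0, 0.01] lin [3.13, 0.12, -0.08]
```

View pics/w10.png

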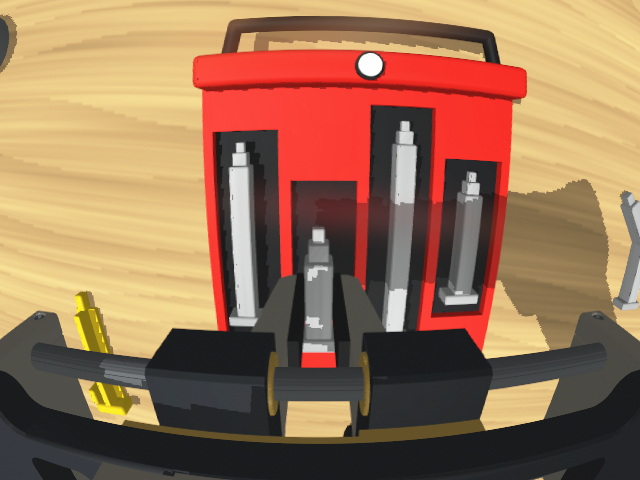

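Picture 14: the shortest peg is aligned above its lane at (318,290). Lowering it.

Emit:
{"op": "drive_tool", "data": {"angular": [[0,0,0],[0,0,0],[0,0,0],[0,0,0],[0,0,0],[0,0,0],[0,0,0],[0,0,0]], "linear": [[1,0,-0.04],[2.2,0,-0.04],[2.6,0,-0.04],[2.8,0,-0.04],[2.95,0,-0.04],[3.05,0,-0.04],[3.1,0,-0.04],[3.1,0,-0.04]], "fingers": [1,1,1,1,1,1,1,1]}}

```text
clock: 25.15
ee_pos: [584.7, 60.7, 23.5]
ee_rot: [3.007, 1.57, 0.0]
ft_force: [-0.0, 0.2, -0.6]
gripper_width: 14.0
```

Emit:
{"op": "drive_tool", "data": {"angular": [[0,0,0],[0,0,0],[0,0,0]], "linear": [[0.02,0,0],[0.04,0,0],[0.04,0,0]], "fingers": [1,1,1]}}

```text
clock: 25.45
ee_pos: [584.4, 60.6, 22.1]
ee_rot: [2.469, 1.571, -0.537]
ft_force: [0.3, -0.7, -0.2]
gripper_width: 13.4
```

Lower 1 mm more, release, and retreat high and away from the caddy.

Emit:
{"op": "drive_tool", "data": {"angular": [[0,0,0],[0,0,0],[0,0,0],[0,0,0],[0,0,0],[0,0,0],[0,0,0],[0,0,0],[0,0,0],[0,0,0],[0,0,0],[0,0,0]], "linear": [[0.05,0,0],[0.05,0,0],[0.03,0,0],[0.03,0,0],[0.03,0,0],[0.03,0,0],[-0.5,0,0],[-1.5,0,0],[-3,0,0],[-5,0,0],[-7,0,0],[-7,0,0]], "fingers": [1,1,0.3,0.3,0.3,0.3,0.3,0.3,0.3,0.3,0.3,0.3]}}

```text
clock: 26.65
ee_pos: [588.7, 61.9, 205.5]
ee_rot: [3.097, 1.557, 0.091]
ft_force: [0.3, 0.6, -1.0]
gripper_width: 32.1
```

```bash
python3 - <<'E'
from mv import *
wp()
w=optics.grab_frame("wrist")[:,:,::-1]; s=optics.grab_frame("side")[:,:,::-1]
c=optics.grab_frame("scene")[:,:,::-1]
a=cv2.resize(w,(400,300)); b=cv2.resize(c,(400,300)); d=cv2.resize(s[130:260,280:453],(400,300)); e=cv2.resize(c[220:385,190:410],(400,300))
cv2.imwrite("pics/fin.png",np.vstack([np.hstack([a,b]),np.hstack([d,e])]))
E
```

```text
t26.65 [588.7  61.9 205.5] jaw -1.435 w32.1 q [ 0.16  0.41 -0.41  1.75  0.19  1.01 -1.76] F [ 0.3  0.6 -1. ]
```

View pics/fin.png

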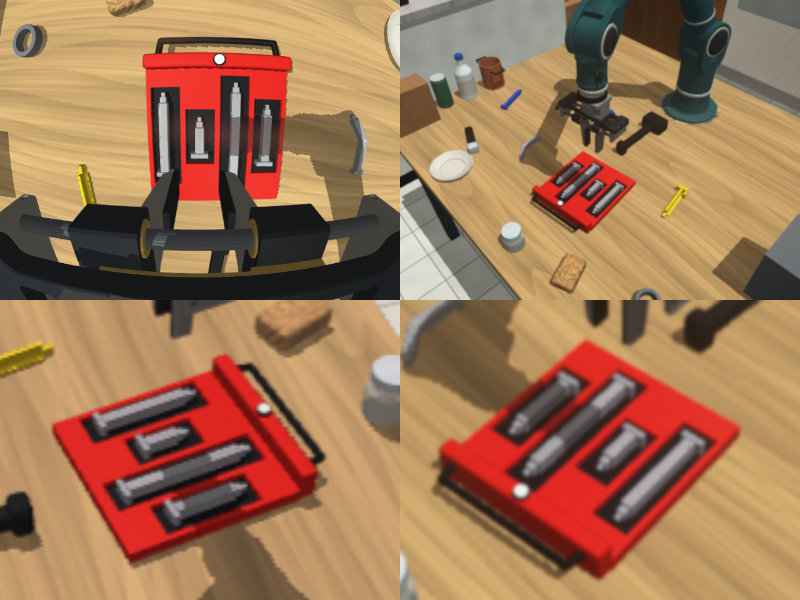

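Picture 15: all four pegs lie inside their lanes with margin at both ends, and the bent and yellow pegs are in place. Handing in.

```bash
python3 -c "
from bench import robot
print(robot.job_done(), robot.read_state()['clock'])"
```

```text
the job is handed in; nothing more can be done
the job is handed in; nothing more can be done
```

I packed the four silver straight pegs into their matching lanes, longest to shortest, and handed the job in at about 27 s of the 86 s allowed.

- **Final check:** the wrist, scene and side pictures show every peg lying inside its own lane, clear of both ends. The bent peg and the yellow peg are where they were, and the arm was clear of everything at about z = 205 mm.
- **Forces:** the highest reading was about 24 N. It came from pressing the longest peg briefly onto its lane floor.
- **Not measured:** I did not feel the other three pegs touch the floor. I released them about 0–2 mm above its estimated height, and that they lie flat was judged only from the pictures.
- **Disagreement:** the camera fit put the caddy's underside at about 8 mm, while the contact with the longest peg put it at about 6 mm. I used the contact value.

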